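# Free the top shim from a sloping pile and rack it

## Robot

A 7-joint arm with a two-finger parallel gripper is mounted at the origin on the work surface. World frame = base frame: x ahead of the robot, y to its left, z up, the work surface at z = 0. Lengths are in mm, angles in rad, forces in N, time in s.
With the tool pointing down it reaches from about 400 to 900 mm from the base axis. Payload 5.5 kg.
Tool frame: the origin (TCP) lies midway between the tips of the shut fingers; the grasp point (between the pads) lies 19 mm behind it (r.grip_depth is the distance from the TCP to the grasp point, in mm); z points along the fingers, y is the line along which they close (so a half turn about z gives the same grasp; the last joint's range is limited). The gripper opens to 85 mm and grips with 20 to 120 N. Pads are 22 mm wide; open, the fingers measure 114 mm over their backs; the gripper's body (76 mm by 85 mm) begins 54 mm behind the grasp point. The pads swing forward as they close: fully open they stand 13 mm farther back than shut.
Start: joints at [1.373, 0.501, -0.427, 1.55, 0.221, 1.138, -0.21], TCP at [289.063, -582.187, 231.31] pointing down, gripper open.
Joint ranges: [-2.88, 2.88], [-0.31, 2.03], [-1.54, 1.56], [0.2, 2.42], [-1.41, 4.55], [0.19, 2.02], [-2.57, 2.57]. Speed limits (rad/s): [2.57, 2.57, 3.14, 3.14, 3.14, 3.14, 3.14].

## Interface

Orientations are given as a unit quaternion [x, y, z, w].
In Python, from rig import telemetry, viewer, r gives the robot as it stands.
- The arm moves only by the shell command python3 -m jog 'ROWS' [FORCE]. ROWS is JSON, a list of rows, each a list of 3 entries, a list of its own where there are three numbers: the shift along the tool's x, y, z in units of 50 mm (1.0 is 50 mm), then the turn, a rotation vector about the tool's x, y, z in rad, then the opening in per cent of the stroke, from 0 (shut) to 100 (fully open). In form: [[[tx, ty, tz], [ax, ay, az], grip], ...]. A call has 1 to 8 rows; each row is the pose to reach, as a shift and turn from the pose commanded when the call began, along the tool's axes at that moment; what a row does not reach only later rows make up. A row lasts 1/8 s, in which the tool goes at most 62.5 mm and 10.7 degrees, less where a joint would pass 70% of its speed; a pose out of reach is approached as far as the arm can. A call with a gripper value outside its range is refused whole. The fingers move at their own pace and stop on an object; FORCE is the grip in N (left out, the last holds). Time passes only in rows, so rows that repeat a pose let the fingers close. It gives the time, the measured TCP pose, the force, the opening and the grip force at its end, in the units of the state.
- telemetry.get_state(): the state, without advancing time (a new reading comes with each control period).
- viewer.capture(name): name is "scene" or "side" or "wrist"; returns a dict with "frame" (384x512x3 uint8, blue, green, red), "mtx" (3x3 intrinsics, pixels), "R" (3x3) and "t" (3): a world point X has camera coordinates R X + t; the wrist camera has in their place "hand_eye" (4x4, takes a point from camera to tool coordinates, whose origin is the TCP and whose axes are the flange's). Camera axes: x right, y down, z forward; pixel columns grow to the right and rows downward; lengths in mm; the calibration is good to about 2 mm. A picture is of the moment at which its call begins: read the wrist's pose just before it. There is no depth.
- r.job_done(): hands the job in; it is judged then, once.
The state is a dict: "time": time; "q": joint angles; "joint_velocities": joint speeds; "joint_torque": joint torques, N m; "ee_pos": TCP position; "eef_rot": TCP orientation; "ft_force": force on the tool from outside, world axes, zero at the start; "torque": the same for the moment, N m; "gripper_width": opening from 0.0 (shut) to 1.0 (fully open); "finger_force": force on a finger pad.
Only numpy, scipy, OpenCV 4.12 (cv2) and the standard library are available. Lean on these libraries where they do the work, as an engineer would, in place of code of your own. Each camera call takes 0.05 s, during which the arm holds its last target. There are 200 camera calls.

## Task

Move the orange shim from the top of the pile on the yellow sloping stand to the empty slot of the blue rack, the one with the green strip. The board behind the pile keeps fingers from getting round the shim, so first slide it along the ledge, still lying against the pile, until roughly 50 mm of it (at least 40 mm) overhangs the end of the stand that is away from the tall tensioner; then pinch it there, lift it away and stand it on a long edge fully down in the slot, neither end beyond the rack's base plate, and let go. Leave the other shims, the plates in the rack, the tensioner, the nut and the washer where they are, and keep the orange shim from falling on the table.

Things in the scene. Friction and masses are not known exactly. Their poses are not given: they have to be found in the camera images.
- stand: Fixed yellow stand, sloping board 220 mm long in its y. Origin: on the table under its middle; z up, x horizontal, the way the face looks (mostly away from the robot). Face leans 30 deg from vertical: up-slope (-0.5,0,0.866), outward normal (0.866,0,0.5). Base plate 130 x 210 x 10 mm centred at x = 10, two posts at y = +-70 mm carry the board; no part of it past the board's ends.
- stand_foot (a point): Middle of the inner corner where the stand's face meets its ledge, 30 mm ahead (stand x) of the stand's origin, 60 mm up; axes as the stand's. From here the face rises 88 mm up the slope; the board is 16 mm thick behind it. The ledge, square to the face, stands out 34 mm and is 10 mm thick. Board and ledge both end at y = +-110 mm; a shim pushed further overhangs in the open.
- shim_top_center (a point): Centre of the orange shim on top of the pile: 130 long (y) x 80 wide (x) x 8 mm thick (z), about 0.2 kg, a 26 mm wide slot cut 40 mm deep in the middle of its upper (-x) long edge; the lower one rests on the ledge. x points down the slope, z out of the face, y along the ledge. Top edge 8 mm short of the board's top. Two loose shims beneath, its underside 16 mm off the board; it starts anywhere along them.
- shim_mid_center (a point): Centre of the bright steel shim directly beneath the orange one, 206 long (y) x 80 x 8 mm, same axes and slot shape, about 0.9 kg, loose, its ends 4 to 10 mm short of the stand's ends: it carries the orange shim as it slides. To be left.
- shim_low_center (a point): Centre of the dark steel shim against the board, same size and axes as the bright one. To be left.
- rack: Fixed blue rack. Origin: on the table under its middle; z up. Base plate 175 (x) x 180 (y) x 10 mm, three slots along y at x = -55, 0, 55 mm, each 14 mm wide between two walls 5 mm thick, 130 mm long, tops 46 mm above the table; ends open. Two slots hold steel plates, the third has the green strip.
- strip: Green strip 12 (x) x 178 (y) x 2 mm fixed on the floor of the empty slot, which marks it. Origin: middle of its underside, 10 mm above the table; y along the slot, x across it, z up. The shim stands on its top, 12 mm above the table, in the middle of the slot.
- spacer_a_center (a point): Centre of a loose steel plate standing upright in a slot: 12 thick (x) x 120 long (y) x 80 mm tall (z), top 90 mm above the table. To be left.
- spacer_b_center (a point): Centre of the second such plate, same size.
- tensioner: Tall loose black bolt tensioner, a cylinder of 86 mm diameter, 160 mm tall, with a short stub on one side reaching 62 mm from its axis, 85 mm up, about 3 kg, standing upright past one end of the stand, which it blocks. Origin: centre of its underside.
- nut: Loose black hexagon nut, 75 mm across flats (87 over corners), 40 mm high, lying flat past the other end of the stand; shim and fingers pass above it. Origin: centre of its underside.
- washer: Loose flat steel washer, 100 mm diameter, 12 mm thick, lying on the table in front of the stand. Origin: centre of its underside.
Not all that is in view belongs to the job. What is shaped like the part that bears shim_top_center but black or red is not meant. What is shaped like the part that bears shim_mid_center but turquoise is not meant.

How it is judged (in metres and radians):
On the way, in this order (a step that is already met when the one before it is completed fails the run):
1. the orange shim, still lying against the pile on the ledge, overhangs the end of the stand away from the tensioner by at least 40 mm (x of shim_top_center in the frame of stand between 0.021 and 0.035 m and z of shim_top_center in the frame of stand between 0.098 and 0.112 m and angle between the y axis of shim_top_center and the y axis of stand, either way round below 0.12 rad and angle between shim_top_center's own z axis and vertical between 0.85 and 1.25 rad and horizontal distance between shim_top_center and tensioner above 0.2 m and (y of shim_top_center in the frame of stand above 0.085 m or y of shim_top_center in the frame of stand below -0.085 m)), for 0.2 s.
2. the orange shim is carried clear of the stand in the fingers (contact force between the fingers and shim_top above 1 N and contact force between stand and shim_top below 0.05 N and horizontal distance between shim_top_center and stand above 0.15 m), for 0.2 s.
At the end, for the whole second after the job is handed in: The orange shim stands on a long edge in the slot with the green strip, fully down (centre 37 to 46 mm above the strip's underside), within 10 mm of the slot's middle plane and 27 mm of its middle lengthwise, leaning less than 0.25 rad, at rest and released (x of shim_top_center in the frame of strip between -0.01 and 0.01 m and y of shim_top_center in the frame of strip between -0.027 and 0.027 m and z of shim_top_center in the frame of strip between 0.037 and 0.046 m and angle between the z axis of shim_top_center and the x axis of strip, either way round below 0.25 rad and angle between the y axis of shim_top_center and the y axis of strip, either way round below 0.12 rad and linear speed of shim_top below 0.02 m/s and contact force between the fingers and shim_top below 0.05 N); the robot touches nothing.
It fails at once if one of the two steel shims of the pile shifted by more than 20 mm (distance of any of shim_mid_center, shim_low_center from where it was at the start of the episode above 0.02 m).
It fails at once if a plate in the rack shifted by more than 20 mm (distance of any of spacer_a_center, spacer_b_center from where it was at the start of the episode above 0.02 m).
It fails at once if tensioner, nut or washer shifted by more than 15 mm (distance of any of tensioner, nut, washer from where it was at the start of the episode above 0.015 m).
It fails at once if the orange shim fell on the table (height (world z) of shim_top_center below 0.045 m).
It also fails if it takes over 66 s, if anything falls off the work surface, if the arm or the gripper's body presses on something with over 40 N, if the wrist force passes 120 N, or if a joint passes its speed limit or range.

## Working session

There is one attempt and no reset: what is moved stays moved. The work goes in short steps, Python scripts to look and compute and a shell command to move; the robot and the scene stay as the last step left them, time stands still between calls to the robot, and variables do not carry over. Pictures are saved under pics/ and viewed, at most 10 in all, crops included, and the job is handed in when it is done.

```bash
ls; mkdir -p pics
python3 - <<'E'
from rig import telemetry, viewer, r
import cv2,numpy as np
s=telemetry.get_state();print({k:np.round(v,3) for k,v in s.items()}, r.grip_depth)
for n in("scene","side"):
    c=viewer.capture(n);cv2.imwrite(f"pics/{n}0.png",c["frame"]);print(n,c["mtx"].round(1).tolist(),c["R"].round(4).tolist(),c["t"].round(1).tolist())
    print("campos",(-c["R"].T@c["t"]).round(0))
E
```

```text
pics
{'time': np.float64(0.0), 'q': array([ 1.373,  0.502, -0.427,  1.551,  0.221,  1.138, -0.21 ]), 'joint_velocities': array([-0.001, -0.001, -0.   ,  0.   ,  0.001, -0.002,  0.001]), 'joint_torque': array([-1.0000e-03, -5.6952e+01, -5.8170e+00, -2.8094e+01,  1.1000e-02,
        1.2000e-02,  0.0000e+00]), 'ee_pos': array([ 288.707, -581.589,  230.245]), 'eef_rot': array([ 0.974,  0.228, -0.   , -0.001]), 'ft_force': array([-0.307, -0.324,  0.162]), 'torque': array([ 0.026,  0.037, -0.014]), 'finger_force': np.float64(0.0), 'gripper_width': np.float64(0.994)} 18.700000000000003
scene [[362.0, 0.0, 253.1], [0.0, 362.0, 192.9], [0.0, 0.0, 1.0]] [[-0.5042, 0.8636, -0.0087], [0.5682, 0.3241, -0.7564], [-0.6504, -0.3863, -0.654]] [244.0, -286.2, 1513.0]
campos [1270.  467.  775.]
side [[398.2, 0.0, 257.4], [0.0, 398.2, 190.7], [0.0, 0.0, 1.0]] [[0.9928, -0.1201, -0.0001], [-0.0701, -0.5789, -0.8124], [0.0975, 0.8065, -0.5831]] [-594.4, 161.1, 973.9]
campos [ 506. -764.  699.]
```

View pics/scene0.png

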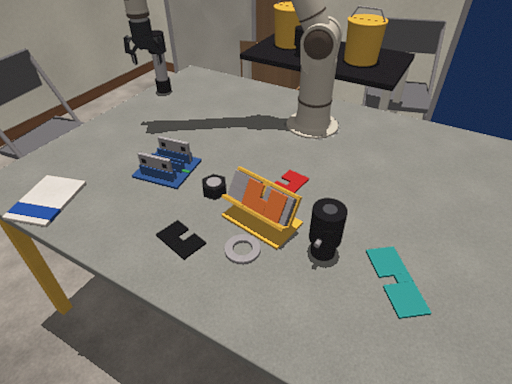

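View pics/side0.png

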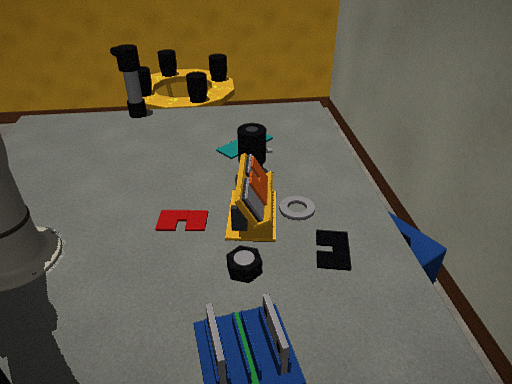

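Scene view: the orange shim is at (272,203) on the yellow stand, and the tensioner is at (327,228). The nut at (214,186) is past the other end. The rack is at (168,163) and the washer at (242,249). In the side view the rack's middle slot, around (245,345), holds the green strip. The black plate (181,238), red plate (290,182) and turquoise plate (398,280) all lie flat on the table, so they are decoys. The orange plate on the stand is the one meant. I'll check it in an enlarged crop.

Run:
```python
import cv2,numpy as np
a=cv2.imread("pics/scene0.png")[150:270,190:350];b=cv2.imread("pics/side0.png")[140:384,180:320]
A=cv2.resize(a,None,fx=3.4,fy=3.4,interpolation=cv2.INTER_CUBIC)
B=cv2.resize(b,(245,427),interpolation=cv2.INTER_CUBIC)
o=np.zeros((427,544+245,3),np.uint8);o[:A.shape[0],:544]=A[:427,:544];o[:,544:]=B
cv2.imwrite("pics/crop.png",o)
```

```text
(no output)
```

View pics/crop.png

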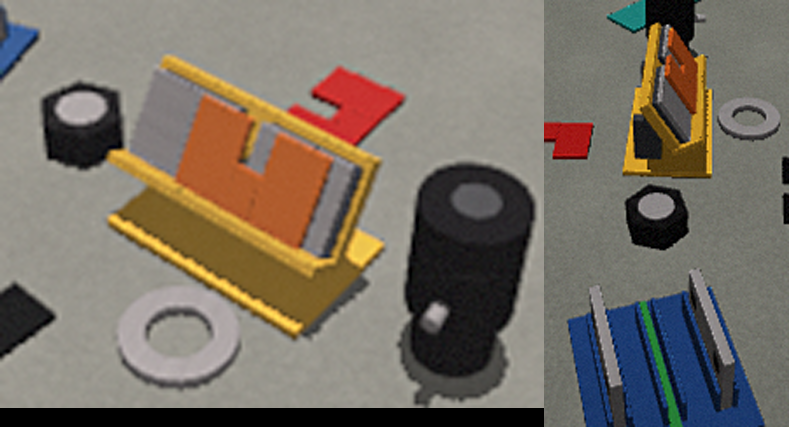

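The crop confirms it: the orange slotted plate lies on the bright steel shim, leaning on the face of the stand. The red and black plates lie on the table. Its corners in the scene view are about (249,178), (242,203), (278,223.5) and (287,195).

```bash
cat > h.py <<'E'
import cv2,numpy as np
from scipy.optimize import least_squares
from scipy.spatial.transform import Rotation as Rot
def cal(n):
    K={"scene":[362.0,253.1,192.9],"side":[398.2,257.4,190.7]}[n]
    R={"scene":[[-0.5042,0.8636,-0.0087],[0.5682,0.3241,-0.7564],[-0.6504,-0.3863,-0.654]],"side":[[0.9928,-0.1201,-0.0001],[-0.0701,-0.5789,-0.8124],[0.0975,0.8065,-0.5831]]}[n]
    t={"scene":[244.0,-286.2,1513.0],"side":[-594.4,161.1,973.9]}[n]
    return K,np.array(R),np.array(t)
def proj(n,X):
    K,R,t=cal(n);c=np.atleast_2d(X)@R.T+t;return c[:,:2]/c[:,2:]*K[0]+K[1:]
def onz(n,p,z):
    K,R,t=cal(n);d=R.T@np.array([(p[0]-K[1])/K[0],(p[1]-K[2])/K[0],1]);o=-R.T@t
    return (o+d*(z-o[2])/d[2])
U=np.array([-.5,0,.866]);N=np.array([.866,0,.5]);F=np.array([30,0,60.])
def face(u,y,n): return F+U*u+N*n+[0,y,0]
E
python3 - <<'E'
from h import *
sc=lambda x,y:(x/3.4+190,y/3.4+150)
sd=lambda x,y:((x-544)/1.75+180,y/1.75+140)
# corners orange by mask
for n in("scene","side"):
    f=cv2.imread(f"pics/{n}0.png");h=cv2.cvtColor(f,cv2.COLOR_BGR2HSV)
    def big(m,k=1): return sorted(cv2.findContours(m.astype(np.uint8),0,2)[0],key=cv2.contourArea)[-k:]
    hh=h[...,0].astype(int)
    m=(hh>5)&(hh<14)&(h[...,1]>150);m[:140]=0
    c=cv2.convexHull(big(m)[0]);print(n,"orange",cv2.approxPolyDP(c,2,True)[:,0].tolist())
    m=(hh>100)&(hh<125)&(h[...,1]>120)
    m[:130]=0
    if n=="scene": m[:,:130]=0;m[:,220:]=0
    for c in big(m,1): print("blue",cv2.approxPolyDP(cv2.convexHull(c),2,True)[:,0].tolist())
    m=(hh>50)&(hh<75)&(h[...,1]>120)&(h[...,2]>60)
    ys,xs=np.nonzero(m);print("green",len(xs),xs.min(),xs.max(),ys.min(),ys.max())
    if n=="side":
        for y in (ys.min(),ys.min()+3,345,380): print(y,xs[ys==y].mean(),onz(n,(xs[ys==y].mean(),y),12).round(1))
    else: print(onz(n,(xs.mean(),ys.mean()),12))
obs=[("scene",sc(165,60),('s',88,-1,0)),("scene",sc(378,162),('s',88,1,0)),("scene",sc(110,152),('s',0,-1,34)),
("scene",sc(108,220),'bl'),("scene",sc(298,337),'br'),("side",sd(712,176),'bl'),("side",sd(623,174),'bk'),
("scene",sc(200,95),('o',80,-1)),("scene",sc(177,180),('o',0,-1)),("scene",sc(299,250),('o',0,1)),("scene",sc(330,152),('o',80,1))]
def res(p):
    x,y,a,s=p;R=Rot.from_euler('z',a).as_matrix();o=[]
    for n,q,k in obs:
        if k=='bl':X=[75,-105,0]
        elif k=='br':X=[75,105,0]
        elif k=='bk':X=[-55,-105,0]
        elif k[0]=='s':X=face(k[1],k[2]*110,k[3])
        else: X=face(k[1],s+65*k[2],24)
        o.append((proj(n,R@np.array(X)+[x,y,0])[0]-q))
    return np.ravel(o)
s=least_squares(res,[550,0,0,0]);print("stand x,y,yaw,s",s.x.round(3));print(s.fun.reshape(-1,2).round(1).tolist())
print("nut",onz("scene",sc(80,108),40),onz("side",sd(657,206),40)," washer",onz("scene",sc(179,335),6)," tens",onz("scene",sc(477,200),160))
E
```

```text
scene orange [[250, 178], [287, 197], [277, 222], [242, 203]]
blue [[132, 175], [157, 148], [200, 159], [177, 188]]
green 18 182 189 169 172
[ 524.72985563 -250.02316354   12.        ]
side orange [[441, 265], [509, 363], [511, 382], [503, 381], [437, 278]]
blue [[239, 312], [275, 304], [305, 383], [259, 382]]
green 331 234 258 312 383
312 236.5 [ 526.3 -237.4   12. ]
315 236.5 [ 525.8 -244.8   12. ]
345 245.5 [ 537.6 -315.6   12. ]
380 254.5 [ 546.8 -386.6   12. ]
stand x,y,yaw,s [ 5.8307e+02  9.6452e+01 -1.4400e-01  1.8780e+01]
[[-0.8, -1.2], [-0.4, -0.9], [-0.0, -0.3], [-0.0, 2.1], [0.3, 0.6], [-0.9, -0.5], [-0.6, -0.2], [0.4, -0.5], [-1.2, 0.2], [-0.2, -0.4], [0.4, 1.5]]
nut [ 554.42112279 -106.24783044   40.        ] [ 555.61525527 -111.16776011   40.        ]  washer [721.77541789 105.47516736   6.        ]  tens [615.46157039 298.79573718 160.        ]
```

Stand and shim are located, with pixel residuals around 1. Next I'll work out a waypoint with the tool along the slope, beside the tensioner-side end of the shim.

```bash
cat >> h.py <<'E'
SP=np.array([583.07,96.45,0]);SA=-0.144
SR=Rot.from_euler('z',SA)
OS=np.column_stack([[0,1,0],[.866,0,.5],[.5,0,-.866]])  # tool axes in stand frame
def rel(P,Rt,P0,R0):
    print("shift",(R0.inv().apply(P-P0)/50).round(3),"turn",(R0.inv()*Rt).as_rotvec().round(3),"target",P.round(1))
def now():
    from rig import telemetry
    s=telemetry.get_state();return s["ee_pos"],Rot.from_quat(s["eef_rot"]),s
def stand(u,y,n): return SP+SR.apply(face(u,y,n))
RS=SR*Rot.from_matrix(OS)
def instand(P): 
    d=SR.inv().apply(P-SP)-F;return np.round([d@U,d[1],d@N],1)
E
python3 - <<'E'
from h import *
P,R,s=now()
rel(stand(95,99,70),RS,P,R)
E
```

```text
shift [ 13.14  -10.666   1.081] turn [-0.483  0.252 -0.943] target [640.  188.2 177.3]
```

```bash
python3 -m jog '[[[13.14,-10.67,-0.5],[-0.483,0.252,-0.943],0],[[13.14,-10.67,-0.5],[-0.483,0.252,-0.943],0],[[13.14,-10.67,-0.5],[-0.483,0.252,-0.943],0],[[13.14,-10.67,-0.5],[-0.483,0.252,-0.943],0],[[13.14,-10.67,-0.5],[-0.483,0.252,-0.943],0],[[13.14,-10.67,-0.5],[-0.483,0.252,-0.943],0],[[13.14,-10.67,-0.5],[-0.483,0.252,-0.943],0],[[13.14,-10.67,-0.5],[-0.483,0.252,-0.943],0]]' 60
python3 - <<'E'
from h import *
P,R,s=now();print(s["q"].round(2),instand(P))
rel(stand(110,99,80),RS,P,R)
E
```

```text
time: 1.1
ee_pos: [495.8, -127.7, 245.8]
eef_rot: [0.731, 0.632, 0.169, 0.197]
ft_force: [0.7, -0.4, 0.4]
gripper_width: -0.001
finger_force: 0.0
[ 1.54 -0.11 -1.22  2.29 -0.46  0.41  0.53] [ 203.  -234.4   20. ]
shift [6.672 1.197 1.844] turn [ 0.     0.003 -0.   ] target [641.1 188.1 195.3]
```

```bash
python3 -m jog '[[[6.67,1.2,1.84],[0,0,0],0],[[6.67,1.2,1.84],[0,0,0],0],[[6.67,1.2,1.84],[0,0,0],0],[[6.67,1.2,1.84],[0,0,0],0],[[6.67,1.2,1.84],[0,0,0],0],[[6.67,1.2,1.84],[0,0,0],0],[[6.67,1.2,1.84],[0,0,0],0],[[6.67,1.2,1.84],[0,0,0],0]]'
python3 - <<'E'
from h import *
from rig import viewer
P,R,s=now();print(s["q"].round(2),instand(P))
rel(stand(38,99,50),RS,P,R)
c=viewer.capture("wrist");cv2.imwrite("pics/w1.png",c["frame"]);print(c["hand_eye"].round(3).tolist(),c["mtx"].round(1).tolist())
E
```

```text
time: 2.1
ee_pos: [532.3, 132.2, 279.8]
eef_rot: [0.726, 0.633, 0.183, 0.195]
ft_force: [0.3, -0.3, -0.0]
gripper_width: 0.001
finger_force: 0.0
[ 1.29 -0.31 -1.53  2.16 -0.2   0.49 -0.3 ] [233.   28.1  35.9]
shift [1.328 0.215 3.937] turn [ 0.017 -0.023  0.002] target [651.  186.6 117.9]
[[0.001, -0.961, -0.278, 71.275], [1.0, 0.001, 0.001, -0.213], [-0.0, -0.278, 0.961, -142.368], [0.0, 0.0, 0.0, 1.0]] [[276.5, 0.0, 253.7], [0.0, 276.5, 193.4], [0.0, 0.0, 1.0]]
```

View pics/w1.png

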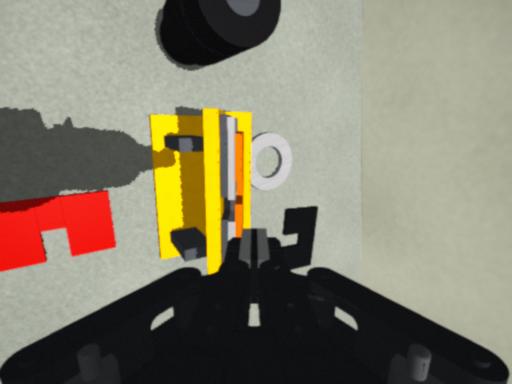

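The wrist view shows the stand at (205,190), the orange edge at (238,165), the tensioner at top (220,30) and the fingers at (253,245). Joints 2 and 3 are at their limits, so I'll move outward and down, away from the base.

```bash
python3 -m jog '[[[0,2,1.5],[0,0,0],0],[[0,2,1.5],[0,0,0],0],[[0,2,1.5],[0,0,0],0],[[0,2,1.5],[0,0,0],0],[[0,2,1.5],[0,0,0],0],[[0,2,1.5],[0,0,0],0]]'
python3 - <<'E'
from h import *
P,R,s=now();print(s["q"].round(2),instand(P))
rel(stand(38,99,50),RS,P,R)
E
```

```text
time: 2.9
ee_pos: [577.8, 94.6, 316.4]
eef_rot: [0.722, 0.633, 0.197, 0.197]
ft_force: [0.1, 0.2, -0.0]
gripper_width: 0.001
finger_force: 0.0
[ 1.45 -0.31 -1.53  2.08 -0.35  0.54 -0.06] [239.5  -2.6  97.9]
shift [ 1.866 -1.115  4.069] turn [ 0.039 -0.041  0.001] target [651.  186.6 117.9]
```

```bash
python3 -m jog '[[[0,1.73,1],[0.52,0,0],0],[[0,1.73,1],[0.52,0,0],0],[[0,1.73,1],[0.52,0,0],0],[[0,1.73,1],[0.52,0,0],0],[[0,1.73,1],[0.52,0,0],0],[[0,1.73,1],[0.52,0,0],0]]'
python3 - <<'E'
from h import *
P,R,s=now();print(s["q"].round(3),instand(P))
E
```

```text
time: 3.65
ee_pos: [487.9, 61.5, 379.9]
eef_rot: [0.748, 0.661, 0.051, 0.022]
ft_force: [0.9, 0.6, -0.2]
gripper_width: -0.001
finger_force: 0.0
[ 1.67  -0.306 -1.535  1.796 -0.37   1.271  0.093] [336.6 -48.2  56.7]
```

The arm is in a poor redundancy branch. I'll fit its kinematics from the poses seen so far, so I can choose waypoints that bring it back.

```bash
cat > kin.py <<'E'
import numpy as np, itertools
from scipy.optimize import least_squares
from scipy.spatial.transform import Rotation as Rot
D=[([1.373,.502,-.427,1.551,.221,1.138,-.21],(288.7,-581.6,230.2),(.974,.228,0,-.001)),
([1.54,-.11,-1.22,2.29,-.46,.41,.53],(495.8,-127.7,245.8),(.731,.632,.169,.197)),
([1.29,-.31,-1.53,2.16,-.2,.49,-.3],(532.3,132.2,279.8),(.726,.633,.183,.195)),
([1.45,-.31,-1.53,2.08,-.35,.54,-.06],(577.8,94.6,316.4),(.722,.633,.197,.197)),
([1.67,-.306,-1.535,1.796,-.37,1.271,.093],(487.9,61.5,379.9),(.748,.661,.051,.022))]
def fk(q,p,S):
    o=p[:7];d1,d3,d5,d7,a3,a5,a6=p[7:]
    q=np.array(S)*q+o;ax="zyzyzyz";tr=[(0,0,d1),(0,0,0),(a3,0,d3),(-a3,0,0),(a5,0,d5),(a6,0,0),(0,0,d7)]
    R=Rot.identity();P=np.zeros(3)
    for k in range(7):
        R=R*Rot.from_euler(ax[k],q[k]);P=P+R.apply(tr[k])
    return P,R
def res(p,S,D=D):
    e=[]
    for q,P,Q in D:
        a,R=fk(q,p,S);e+=list((a-P)/300)+list((R.inv()*Rot.from_quat(Q)).as_rotvec())
    return np.r_[e,p[[1,3,5]]*.01,(p[7:]-[350,350,350,250,0,0,0])/300*.003]
E
python3 - <<'E'
from kin import *
import json
rng=np.random.default_rng(0);best=[]
for S in itertools.product([1,-1],[1],[1,-1],[1,-1],[1,-1],[1,-1],[1,-1]):
  for k in range(4):
    p0=np.r_[rng.choice([-1.57,0,1.57,3.14]),0,rng.choice([0,1.57,-1.57,3.14]),0,rng.choice([0,-1.57,1.57,3.14]),0,rng.choice([0,1.57,3.14,-1.57]),350,350,350,250,0,0,0]
    s=least_squares(res,p0,args=(S,),max_nfev=60)
    best.append((s.cost,S,s.x))
best.sort(key=lambda b:b[0])
for b in best[:5]: print(round(b[0],6),b[1],b[2].round(2).tolist())
json.dump([best[0][1],best[0][2].tolist()],open("kin.json","w"))
E
```

```text
0.000468 (-1, 1, -1, -1, -1, 1, -1) [-0.04, 0.02, -3.13, 0.02, 3.13, 0.01, 1.55, 313.72, 528.47, 459.71, 360.37, 13.8, -16.66, -0.34]
0.000468 (-1, 1, -1, -1, -1, -1, -1) [-0.04, 0.02, -3.13, 0.02, -0.01, -0.01, 4.69, 313.72, 528.47, 459.71, 360.37, 13.8, 16.66, 0.34]
0.000468 (-1, 1, -1, 1, -1, -1, -1) [-0.04, 0.02, 0.01, -0.02, -3.15, -0.01, 4.69, 313.72, 528.47, 459.71, 360.37, -13.8, 16.66, 0.34]
0.000468 (-1, 1, -1, -1, -1, 1, -1) [-0.04, 0.02, 3.15, 0.02, 3.13, 0.01, 1.55, 313.72, 528.47, 459.71, 360.37, 13.8, -16.66, -0.34]
0.000468 (-1, 1, -1, -1, -1, 1, -1) [-0.04, 0.02, -3.13, 0.02, -3.15, 0.01, 1.55, 313.72, 528.47, 459.71, 360.37, 13.8, -16.66, -0.34]
```

```bash
cat >> kin.py <<'E'
import json,os
LO=np.array([-2.88,-.31,-1.54,.2,-1.41,.19,-2.57]);HI=np.array([2.88,2.03,1.56,2.42,4.55,2.02,2.57])
if os.path.exists("kin.json"): SG,PR=json.load(open("kin.json"));PR=np.array(PR)
def FK(q): return fk(q,PR,SG)
def err(q,P,R):
    a,b=FK(q);return np.r_[(P-a)/300,(R*b.inv()).as_rotvec()]
def ik(P,R,q0,w=.003,qr=None):
    qr=q0 if qr is None else qr
    s=least_squares(lambda q:np.r_[err(q,P,R),w*(q-qr)],np.clip(q0,LO+1e-3,HI-1e-3),bounds=(LO,HI),max_nfev=100)
    return s.x,np.abs(err(s.x,P,R)).max()
def sim(q,P,R,rows=20):   # straight-line servo, local minimum-norm
    P0,R0=FK(q);dv=(R0.inv()*R).as_rotvec();n=max(np.linalg.norm(P-P0)/10,np.linalg.norm(dv)/.03,1)
    for k in range(1,int(n)+2):
        f=min(1,k/n);q,e=ik(P0+f*(P-P0),R0*Rot.from_rotvec(f*dv),q,1e-3)
    return q,e
E
python3 - <<'E'
from kin import *; import h
q0=np.array(D[0][0]);P,R=FK(q0)
up=h.stand(95,99,70)+[0,0,75]
# replicate first call partially
q,e=sim(q0,np.array(D[1][1]),Rot.from_quat(D[1][2]));print("sim call1",q.round(2),e)
for nm,P,R in [("app",h.stand(38,99,50),h.RS),("pushed",h.stand(38,-21,32),h.RS),("grasp",h.stand(41,-135,20),h.RS),("rack",np.array([544,-365,53.]),Rot.from_euler('z',.14)*Rot.from_matrix([[0,1,0],[1,0,0],[0,0,-1]])),("rackup",np.array([544,-365,200.]),Rot.from_euler('z',.14)*Rot.from_matrix([[0,1,0],[1,0,0],[0,0,-1]]))]:
    for q3 in (-1,-.5,0,.5,1):
        b=min((ik(P,R,np.array([q1,.6,q3,1.5,q5,1,0.]),.003,np.array([q1,.6,q3,1.5,q5,1,0])) for q1 in(-1,0,1) for q5 in (-1,0,1,3.1)),key=lambda t:t[1]);print(nm,q3,b[0].round(2),round(b[1],4))
E
```

```text
sim call1 [ 1.23 -0.07 -0.94  2.29 -0.33  0.39  0.4 ] 3.799156125805502e-08
app -1 [ 0.32  0.76 -1.06  1.98  1.51  0.9  -1.72] 0.0
app -0.5 [ 0.31  0.74 -1.03  1.98  1.49  0.88 -1.72] 0.0
app 0 [-1.1   0.62  0.85  2.01 -0.7   0.28  0.02] 0.0
app 0.5 [-1.14  0.66  0.92  2.01 -0.83  0.31  0.12] 0.0
app 1 [-0.84  0.51  0.51  2.02  0.12  0.21 -0.7 ] 0.0
pushed -1 [ 0.69  0.92 -1.32  2.14  1.68  1.02 -1.65] 0.0
pushed -0.5 [ 0.5   0.59 -0.92  2.14  1.52  0.62 -1.66] 0.0
pushed 0 [ 0.55  0.64 -1.01  2.14  1.55  0.69 -1.67] 0.0
pushed 0.5 [ 0.33  0.49 -0.68  2.15  1.43  0.46 -1.63] 0.0
pushed 1 [-0.9   0.52  0.79  2.16 -1.09  0.19  0.61] 0.0
grasp -1 [ 0.98  0.89 -1.34  2.22  1.7   0.89 -1.5 ] 0.0
grasp -0.5 [ 0.65  0.47 -0.75  2.23  1.53  0.34 -1.52] 0.0
grasp 0 [ 0.79  0.55 -0.94  2.23  1.58  0.47 -1.53] 0.0
grasp 0.5 [ 0.51  0.41 -0.56  2.23  1.47  0.25 -1.49] 0.0
grasp 1 [-1.01  1.03  1.47  2.22  4.55  0.94  1.23] 0.0
rack -1 [ 1.15  0.9  -0.94  1.67  0.84  1.03  0.08] 0.0
rack -0.5 [ 0.88  0.72 -0.47  1.68  0.42  0.84  0.38] 0.0
rack 0 [ 0.76  0.69 -0.29  1.68  0.26  0.81  0.5 ] 0.0
rack 0.5 [ 0.64  0.67 -0.11  1.68  0.1   0.79  0.63] 0.0
rack 1 [ 0.51  0.67  0.08  1.68 -0.07  0.79  0.75] 0.0
rackup -1 [ 1.06  0.62 -0.77  1.57  0.47  1.14  0.34] 0.0
rackup -0.5 [ 0.93  0.56 -0.55  1.57  0.32  1.1   0.45] 0.0
rackup 0 [ 0.78  0.52 -0.31  1.57  0.17  1.07  0.56] 0.0
rackup 0.5 [ 0.6   0.5  -0.06  1.57  0.03  1.06  0.68] 0.0
rackup 1 [ 0.43  0.51  0.19  1.57 -0.11  1.06  0.79] 0.0
```

```bash
cat > plan.py <<'E'
from kin import *; import h,sys
def plan(qn,P,R,guesses,k=4,show=True):
    c=[]
    for g in guesses:
        q,e=ik(P,R,np.array(g),.003,np.array(g))
        if e<3e-3:c.append(q)
    qt=min(c,key=lambda q:np.abs(q-qn).max());print("goal q",qt.round(2))
    Pn,Rn,s=h.now();qs=qn
    for f in np.arange(1,k+1)/k:
        q=qn+f*(qt-qn);a,b=FK(q)
        if f==1:a,b=P,R
        qs,e=sim(qs,a,b)
        print("f",f,"TCP",a.round(0),"sim q",qs.round(2),round(e,4));h.rel(a,b,Pn,Rn)
    return qt
E
python3 - <<'E'
from plan import *
_,_,s=h.now()
print(FK(s["q"])[0],s["ee_pos"])
G=[[.32,.76,-1.06,1.98,1.5,.9,-1.72],[.5,.6,-.9,2,1.5,.6,-1.7],[.3,.4,-.7,2,1.2,.5,-1.5]]
plan(s["q"],h.stand(110,99,80),h.RS,G)
E
```

```text
[487.58458562  61.60968219 379.48659491] [487.88763182  61.53240483 379.88427406]
goal q [ 0.17  0.44 -0.78  1.96  1.08  0.69 -1.45]
f 0.25 TCP [499.  18. 390.] sim q [ 1.5  -0.31 -1.37  1.84 -0.25  1.15 -0.05] 0.0
shift [-0.83   0.349 -0.199] turn [-0.13  -0.108  0.102] target [499.1  17.9 389.5]
f 0.5 TCP [551.   9. 361.] sim q [ 1.62 -0.31 -1.54  1.89 -0.19  0.93 -0.18] 0.0038
shift [-0.918  1.332  0.47 ] turn [-0.255 -0.152  0.153] target [550.5   8.5 361. ]
f 0.75 TCP [614.  64. 295.] sim q [ 1.5  -0.31 -1.54  2.06 -0.25  0.58 -0.2 ] 0.1294
shift [0.267 2.308 1.959] turn [-0.363 -0.133  0.125] target [613.7  63.8 294.7]
f 1.0 TCP [641. 188. 195.] sim q [ 1.31 -0.31 -1.54  2.22 -0.47  0.34 -0.05] 0.3096
shift [2.704 2.341 4.078] turn [-0.424 -0.053  0.007] target [641.1 188.1 195.3]
```

```bash
cat > srch.py <<'E'
from plan import *
from math import cos,sin
o=PR[:7];d1,d3,d5,d7,a3,a5,a6=PR[7:];TR=np.array([(0,0,d1),(0,0,0),(a3,0,d3),(-a3,0,0),(a5,0,d5),(a6,0,0),(0,0,d7)])
def fj(q):
    q=np.array(SG)*q+o;R=np.eye(3);P=np.zeros(3);A=[];C=[]
    for k in range(7):
        c,s=cos(q[k]),sin(q[k])
        A.append(R[:,2 if k%2==0 else 1]*SG[k]);C.append(P)
        R=R@(np.array([[c,-s,0],[s,c,0],[0,0,1]]) if k%2==0 else np.array([[c,0,s],[0,1,0],[-s,0,c]]));P=P+R@TR[k]
    A=np.array(A);C=np.array(C)
    return P,R,np.vstack([np.cross(A,P-C).T/300,A.T])
def rv(M): return Rot.from_matrix(M).as_rotvec()
def servo(q,P,R):
    P0,R0,_=fj(q);dv=rv(R0.T@R);n=int(max(np.linalg.norm(P-P0)/15,np.linalg.norm(dv)/.05,1))+1
    for k in range(1,n+1):
        Rk=R0@Rot.from_rotvec(k/n*dv).as_matrix();Pk=P0+k/n*(P-P0)
        free=np.ones(7,bool)
        for it in range(2):
            p,r,J=fj(q);e=np.r_[(Pk-p)/300,rv(Rk@r.T)]
            for _ in range(3):
                Jf=J*free;dq=Jf.T@np.linalg.solve(Jf@Jf.T+1e-5*np.eye(6),e);bad=free&((q+dq<LO)|(q+dq>HI))
                if not bad.any():break
                free&=~bad
            q=np.clip(q+dq,LO,HI)
    p,r,_=fj(q);return q,np.abs(np.r_[(P-p)/300,rv(R@r.T)]).max()
VT=lambda yaw:Rot.from_euler('z',yaw).as_matrix()@np.array([[0,1,0],[1,0,0],[0,0,-1.]])
E
cat > s2.py <<'E'
from srch import *
import time
_,_,s=h.now();q0=s["q"];rng=np.random.default_rng(1)
RSm=h.RS.as_matrix();tgt=[h.stand(110,99,80),h.stand(38,99,50),h.stand(38,-21,32),h.stand(100,-135,40),h.stand(41,-135,20)]
best=[];t=time.time()
while time.time()-t<200:
    W=[];q=q0;ok=True
    for _ in range(rng.integers(1,4)):
        rr=rng.uniform(420,800);a=rng.uniform(-1,.5)
        P=np.array([rr*cos(a),rr*sin(a),rng.uniform(230,450)])
        R=VT(rng.uniform(-2.2,2.2))@Rot.from_euler('xy',rng.uniform(-.6,.6,2)).as_matrix()
        q,e=servo(q,P,R);W.append((P,R,q))
        if e>.02: ok=False;break
    if not ok: continue
    m=9;qs=[]
    for P in tgt:
        q,e=servo(q,P,RSm);qs.append(q)
        if e>.01: ok=False;break
        m=min(m,np.minimum(q-LO,HI-q)[:6].min(),)
    if ok: best.append((m,len(W),W,qs))
best.sort(key=lambda b:-b[0])
print(len(best))
for b in best[:3]:
    print(round(b[0],3))
    for P,R,q in b[2]: print("  W",P.round(0),Rot.from_matrix(R).as_quat().round(3).tolist(),q.round(2))
    for q in b[3]: print("   ",q.round(2))
E
timeout 300 python3 s2.py
```

```text
1680
0.194
  W [474.  15. 387.] [0.942, 0.113, 0.212, 0.234] [ 0.71 -0.31 -0.95  2.08  0.35  0.87 -1.78]
  W [ 472. -206.  444.] [0.943, -0.144, -0.147, 0.262] [ 0.69  0.43 -0.95  1.46  0.75  1.91 -2.07]
    [ 0.42  0.7  -1.24  1.95  1.36  1.   -1.59]
    [ 0.35  0.8  -1.11  1.98  1.53  0.95 -1.72]
    [ 0.62  0.74 -1.14  2.14  1.6   0.81 -1.67]
    [ 1.05  0.62 -1.33  2.22  1.41  0.69 -1.34]
    [ 0.92  0.71 -1.17  2.23  1.64  0.68 -1.52]
0.194
  W [ 296. -331.  260.] [0.931, 0.222, 0.232, -0.175] [ 1.87  0.38 -0.86  1.92 -0.28  1.2   0.05]
  W [ 299. -321.  437.] [0.929, -0.177, -0.215, 0.242] [ 1.23  0.25 -1.07  1.7   0.7   1.8  -1.82]
    [ 0.42  0.69 -1.23  1.95  1.36  1.   -1.59]
    [ 0.34  0.8  -1.11  1.98  1.53  0.94 -1.72]
    [ 0.62  0.74 -1.14  2.14  1.6   0.81 -1.67]
    [ 1.05  0.61 -1.33  2.22  1.41  0.69 -1.34]
    [ 0.92  0.71 -1.16  2.23  1.64  0.67 -1.52]
0.194
  W [ 328. -359.  383.] [0.933, -0.219, 0.28, 0.049] [ 1.48 -0.24 -0.36  2.11 -0.61  0.88 -0.62]
  W [ 426. -249.  258.] [0.944, -0.301, 0.038, 0.132] [ 1.26  0.26 -1.11  1.99  0.58  1.07 -2.3 ]
    [ 0.4   0.66 -1.2   1.95  1.34  0.96 -1.58]
    [ 0.33  0.77 -1.07  1.98  1.51  0.91 -1.72]
    [ 0.6   0.7  -1.09  2.14  1.58  0.76 -1.67]
    [ 1.03  0.56 -1.28  2.22  1.37  0.63 -1.32]
    [ 0.89  0.66 -1.11  2.23  1.62  0.62 -1.52]
```

Plan 1 looks good, so I'll compute its first waypoint.

Run:
```python
from h import *
P,R,s=now();rel(np.array([474,15,387.]),Rot.from_quat([.942,.113,.212,.234]),P,R)
```

```text
shift [-0.95  -0.144 -0.203] turn [-0.621 -0.089  1.141] target [474.  15. 387.]
```

```bash
python3 -m jog '[[[-0.95,-0.14,-0.2],[-0.62,-0.09,1.14],0],[[-0.95,-0.14,-0.2],[-0.62,-0.09,1.14],0],[[-0.95,-0.14,-0.2],[-0.62,-0.09,1.14],0],[[-0.95,-0.14,-0.2],[-0.62,-0.09,1.14],0],[[-0.95,-0.14,-0.2],[-0.62,-0.09,1.14],0],[[-0.95,-0.14,-0.2],[-0.62,-0.09,1.14],0],[[-0.95,-0.14,-0.2],[-0.62,-0.09,1.14],0],[[-0.95,-0.14,-0.2],[-0.62,-0.09,1.14],0]]'
cat > chk.py <<'E'
from srch import *
# usage: waypoints after which to run target list; sim from actual q
def chk(W):
    P,R,s=h.now();q=s["q"];print("q",q.round(2))
    for a,b in W+[(h.stand(110,99,80),h.RS),(h.stand(38,99,50),h.RS),(h.stand(41,-135,20),h.RS)]:
        q,e=servo(q,a,b.as_matrix());print(q.round(2),round(e,4))
    h.rel(*((W+[(h.stand(110,99,80),h.RS)])[0]),P,R)
W2=(np.array([472,-206,444.]),Rot.from_quat([.943,-.144,-.147,.262]))
E
python3 -c "
from chk import *
chk([W2]);chk([])"
```

```text
time: 4.65
ee_pos: [473.9, 15.7, 386.7]
eef_rot: [0.942, 0.112, 0.212, 0.234]
ft_force: [0.5, 0.0, -0.0]
gripper_width: -0.003
finger_force: 0.0
q [ 0.63 -0.29 -0.96  2.1   0.4   0.92 -1.87]
[ 0.66  0.41 -0.88  1.46  0.72  1.89 -2.05] 0.0
[ 0.4   0.66 -1.19  1.95  1.33  0.95 -1.58] 0.0
[ 0.32  0.76 -1.06  1.98  1.51  0.9  -1.72] 0.0
[ 0.88  0.65 -1.09  2.23  1.62  0.6  -1.52] 0.0
shift [-1.015  4.393  0.807] turn [-0.084 -0.831  0.313] target [ 472. -206.  444.]
q [ 0.63 -0.29 -0.96  2.1   0.4   0.92 -1.87]
[ 0.35  0.59 -1.08  1.96  1.26  0.87 -1.55] 0.0
[ 0.27  0.7  -0.96  1.98  1.45  0.81 -1.71] 0.0
[ 0.79  0.56 -0.95  2.23  1.58  0.48 -1.53] 0.0
shift [ 2.698 -4.477  3.225] turn [ 0.214  0.275 -1.089] target [641.1 188.1 195.3]
```

```bash
python3 -m jog '[[[2.7,-4.48,3.22],[0.214,0.275,-1.089],0],[[2.7,-4.48,3.22],[0.214,0.275,-1.089],0],[[2.7,-4.48,3.22],[0.214,0.275,-1.089],0],[[2.7,-4.48,3.22],[0.214,0.275,-1.089],0],[[2.7,-4.48,3.22],[0.214,0.275,-1.089],0],[[2.7,-4.48,3.22],[0.214,0.275,-1.089],0],[[2.7,-4.48,3.22],[0.214,0.275,-1.089],0],[[2.7,-4.48,3.22],[0.214,0.275,-1.089],0]]'; python3 -c "
from chk import *
chk([]);P,R,s=h.now();print(h.instand(P));h.rel(h.stand(38,99,50),h.RS,P,R)"
```

```text
time: 5.65
ee_pos: [639.8, 187.6, 194.0]
eef_rot: [0.731, 0.633, 0.168, 0.194]
ft_force: [0.4, 0.1, 0.6]
gripper_width: -0.003
finger_force: 0.0
q [ 0.42  0.64 -1.18  1.96  1.31  0.94 -1.57]
[ 0.4   0.65 -1.17  1.95  1.32  0.94 -1.58] 0.0
[ 0.32  0.75 -1.05  1.98  1.5   0.89 -1.72] 0.0
[ 0.87  0.64 -1.08  2.23  1.61  0.59 -1.52] 0.0
shift [ 0.013  0.034 -0.009] turn [-0.005 -0.     0.001] target [641.1 188.1 195.3]
[109.6  98.4  78.3]
shift [ 0.013 -0.559  1.434] turn [-0.005 -0.     0.001] target [651.  186.6 117.9]
```

```bash
python3 -m jog '[[[0.01,-0.3,0.5],[0,0,0],0],[[0.01,-0.56,1],[0,0,0],0],[[0.01,-0.56,1.43],[0,0,0],0],[[0.01,-0.56,1.43],[0,0,0],0]]'
python3 - <<'E'
from h import *
from rig import viewer
P,R,s=now();print(instand(P),s["ft_force"].round(1))
a=viewer.capture("scene")["frame"][150:240,210:350];b=viewer.capture("wrist")["frame"]
o=np.zeros((384,800,3),np.uint8);A=cv2.resize(a,(560,360),interpolation=cv2.INTER_CUBIC);o[:360,:560]=A;o[:384,560:]=b[:,140:380];cv2.imwrite("pics/p5.png",o)
E
```

```text
time: 6.15
ee_pos: [650.9, 185.6, 117.9]
eef_rot: [0.731, 0.633, 0.167, 0.195]
ft_force: [-0.2, -0.2, -0.1]
gripper_width: 0.001
finger_force: 0.0
[38.  97.9 50. ] [-0.2 -0.2 -0.1]
```

View pics/p5.png

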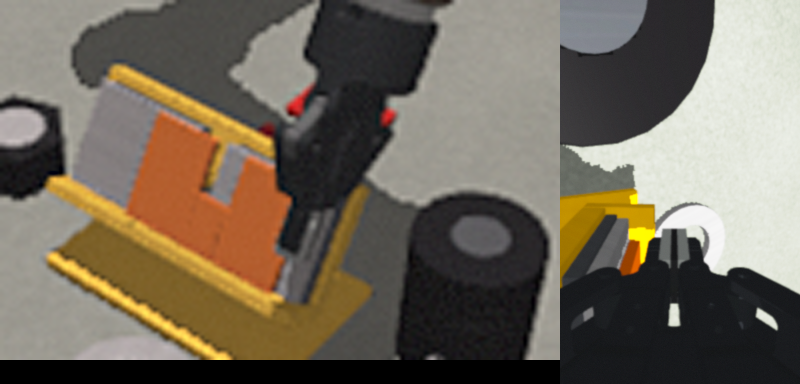

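The fingertips hang beside the shim's tensioner-side end: the scene crop shows them at (290,235) and the orange end at (275,240). The tip pair is only about 13 mm thick. Now I'll feel in toward the bright shim.

```bash
python3 -m jog '[[[0.02,-0.2,0],[0,0,0],0],[[0.02,-0.36,0],[0,0,0],0],[[0.02,-0.4,0],[0,0,0],0],[[0.02,-0.4,0],[0,0,0],0]]'|grep -E "ee_pos|ft_f"; python3 -m jog '[[[0,-0.03,0],[0,0,0],0],[[0,-0.06,0],[0,0,0],0],[[0,-0.06,0],[0,0,0],0]]'|grep -E "ee_pos|ft_f";python3 -m jog '[[[0,-0.03,0],[0,0,0],0],[[0,-0.06,0],[0,0,0],0],[[0,-0.06,0],[0,0,0],0]]'|grep -E "ee_pos|ft_f"; python3 -c "
from h import *
P,R,s=now();print(instand(P),R.inv().apply(s['ft_force']).round(1))"
```

```text
ee_pos: [636.0, 189.7, 111.5]
ft_force: [2.3, -0.2, 4.9]
ee_pos: [635.6, 189.7, 111.5]
ft_force: [5.5, -1.0, 8.4]
ee_pos: [635.1, 189.8, 111.6]
ft_force: [8.7, -2.1, 11.4]
[40.7 99.9 32.8] [-0.8 13.4 -5.3]
```

Contact came early at n≈33, with an upslope component. The widening knuckles are probably touching the board top. I'll back off and turn the tool upright, so the hand leans away from the face.

```bash
python3 -m jog '[[[0,0.3,0],[0,0,0],0],[[0,0.5,0],[0.2,0,0],0],[[0,0.5,0],[0.4,0,0],0],[[0,0.5,0],[0.52,0,0],0],[[0,0.5,0],[0.52,0,0],0],[[0,0.5,0],[0.52,0,0],0]]'|grep -E "ee_pos|ft_f";  python3 -c "
from chk import *
P,R,s=h.now();print(h.instand(P),R.inv().apply(s['ft_force']).round(1),s['q'].round(2),R.as_matrix()[:,2].round(3))
RV=h.SR*Rot.from_matrix([[0,1,0],[1,0,0],[0,0,-1]])
for y,n in ((99,34),(-21,24)):
  q,e=servo(s['q'],h.stand(32,y,n),RV.as_matrix());print(q.round(2),e)
h.rel(h.stand(32,99,36),RV,P,R)"
```

```text
ee_pos: [649.5, 187.8, 118.4]
ft_force: [-0.4, -0.3, -0.3]
[39.2 99.9 48.8] [-0.3 -0.4  0.3] [ 0.37  0.95 -1.14  1.55  0.9   1.24 -1.07] [ 0.001 -0.002 -1.   ]
[ 0.34  0.95 -1.13  1.6   0.92  1.2  -1.12] 4.623142331183772e-08
[ 0.58  0.92 -1.16  1.74  0.93  1.16 -1.  ] 1.3568735984866483e-07
shift [-0.018 -0.15   0.253] turn [0.002 0.002 0.002] target [642.  187.9 105.7]
```

```bash
python3 -m jog '[[[0,-0.15,0.25],[0,0,0],0],[[0,-0.29,0.33],[0,0,0],0],[[0,-0.29,0.33],[0,0,0],0]]'|grep -E "ft_f"; for i in 1 2 3; do python3 -m jog '[[[0,-0.035,0.02],[0,0,0],0],[[0,-0.035,0.02],[0,0,0],0]]'|grep -E "ft_f";  python3 -c "
from h import *
P,R,s=now();print(instand(P),R.inv().apply(s['ft_force']).round(1))"; done
```

```text
ft_force: [0.7, -0.2, -0.2]
ft_force: [0.5, -0.4, -0.4]
[32.  99.3 27.8] [-0.3  0.5  0.4]
ft_force: [1.0, -0.9, 0.6]
[31.9 99.3 25.4] [-0.8  1.1 -0.6]
ft_force: [3.5, -0.9, 2.4]
[31.9 99.3 25. ] [-0.4  3.6 -2.4]
```

```bash
python3 -m jog '[[[0,0.07,-0.04],[0,0,0],0],[[0,0.07,-0.04],[0,0,0],0],[[-0.15,0.07,-0.04],[0,0,0],0],[[-0.3,0.07,-0.04],[0,0,0],0],[[-0.45,0.07,-0.04],[0,0,0],0],[[-0.6,0.07,-0.04],[0,0,0],0],[[-0.6,0.07,-0.04],[0,0,0],0]]'|grep -E "ft_f"
cat > look.py <<'E'
from h import *
from rig import viewer
P,R,s=now();print(instand(P),"tool F",R.inv().apply(s['ft_force']).round(1),"t",s["time"])
f=viewer.capture("scene")["frame"];hh=cv2.cvtColor(f,cv2.COLOR_BGR2HSV).astype(int)
m=(hh[...,0]>5)&(hh[...,0]<14)&(hh[...,1]>150);m[:140]=0
c=max(cv2.findContours(m.astype(np.uint8),0,2)[0],key=cv2.contourArea);a=cv2.approxPolyDP(cv2.convexHull(c),2,True)[:,0];print("orange",a.tolist())
K,Rc,t=cal("scene");o=SR.inv().apply(-Rc.T@t-SP)-F
for p in a:
    d=SR.inv().apply(Rc.T@np.array([(p[0]-K[1])/K[0],(p[1]-K[2])/K[0],1]));X=o+d*(24-o@N)/(d@N);print("u,y",(X@U).round(1),X[1].round(1))
cv2.imwrite("pics/last.png",f)
E
python3 look.py
```

```text
ft_force: [0.1, -0.3, 0.1]
[31.6 67.8 27.9] tool F [-0.3  0.1 -0.1] t 10.25
orange [[243, 175], [256, 181], [271, 204], [270, 218], [235, 199]]
u,y 78.3 -68.6
u,y 79.3 -21.9
u,y 39.6 45.6
u,y 2.4 56.9
u,y 2.5 -69.6
```

The push works: the shim has moved about 23 mm. Continuing.

```bash
python3 -m jog '[[[-0.15,0,0],[0,0,0],0],[[-0.3,0,0],[0,0,0],0],[[-0.45,0,0],[0,0,0],0],[[-0.6,0,0],[0,0,0],0],[[-0.75,0,0],[0,0,0],0],[[-0.9,0,0],[0,0,0],0],[[-1.05,0,0],[0,0,0],0],[[-1.2,0,0],[0,0,0],0]]'|grep -E "ft_f"; python3 look.py
```

```text
ft_force: [-0.9, 2.3, 0.3]
[32.1  9.1 27.7] tool F [ 2.1 -1.2 -0.3] t 11.3
orange [[228, 167], [241, 173], [254, 195], [253, 209], [220, 191]]
u,y 79.9 -126.2
u,y 81.0 -77.0
u,y 40.1 -13.7
u,y 1.8 -2.5
u,y 2.2 -128.5
```

```bash
python3 -m jog '[[[-0.15,0,0],[0,0,0],0],[[-0.3,0,0],[0,0,0],0],[[-0.45,0,0],[0,0,0],0],[[-0.6,0,0],[0,0,0],0],[[-0.67,0,0],[0,0,0],0],[[-0.67,0,0],[0,0,0],0]]'|grep -E "ft_f"; python3 look.py
```

```text
ft_force: [-0.2, 0.5, 0.3]
[ 31.9 -24.8  27.8] tool F [ 0.4 -0.2 -0.3] t 12.1
orange [[220, 162], [232, 169], [244, 190], [244, 204], [213, 187]]
u,y 82.9 -159.0
u,y 79.8 -110.7
u,y 39.7 -50.0
u,y 2.2 -35.5
u,y 2.8 -157.4
```

The shim's end now overhangs by about 48 mm. Next: retreat, then tilt the tool for the pinch.

```bash
python3 -m jog '[[[0.15,0,0],[0,0,0],0],[[0.2,0.2,-0.4],[0,0,0],0],[[0.2,0.2,-1.4],[0,0,0],50],[[0.2,0.2,-2],[0,0,0],50],[[0.2,0.2,-2],[0,0,0],50]]'|grep -E "ft_f|grip"; python3 -c "
from chk import *
P,R,s=h.now();print(h.instand(P));q=s['q'];print(q.round(2))
for a in (h.stand(115,-137,22),h.stand(41,-137,20)):
  q,e=servo(q,a,h.RS.as_matrix());print(q.round(2),e)
h.rel(h.stand(115,-137,22),h.RS,P,R)"
```

```text
ft_force: [0.4, 0.8, -0.6]
gripper_width: 0.5
[115.5 -12.4  88.7]
[ 0.62  0.82 -1.25  1.61  0.81  1.31 -0.9 ]
[ 1.07  0.49 -1.3   2.26  1.33  0.58 -1.31] 3.707843192311581e-05
[ 0.87  0.63 -1.07  2.23  1.61  0.58 -1.52] 1.1507532332406818e-06
shift [-2.489 -1.157  0.67 ] turn [-0.518  0.     0.002] target [555.  -37.9 170.6]
```

```bash
python3 -m jog '[[[-1.2,0,0],[-0.15,0,0],50],[[-2.2,-0.2,0],[-0.3,0,0],50],[[-2.49,-1.16,0.67],[-0.518,0,0],50],[[-2.49,-1.16,0.67],[-0.518,0,0],50],[[-2.49,-1.16,0.67],[-0.518,0,0],50],[[-2.49,-1.16,0.67],[-0.518,0,0],50]]'|grep -E "ft_f|grip"; python3 look.py
python3 - <<'E'
from h import *
from rig import viewer
P,R,s=now();rel(stand(41,-137,20),RS,P,R)
c=viewer.capture("wrist")["frame"];cv2.imwrite("pics/w6.png",c)
E
```

```text
ft_force: [0.6, -0.3, 0.2]
gripper_width: 0.5
[ 113.6 -138.5   20.7] tool F [-0.2  0.6  0.2] t 13.525
orange [[220, 163], [252, 179], [244, 204], [213, 187]]
u,y 80.1 -157.9
u,y 79.4 -36.2
u,y 2.2 -35.5
u,y 2.8 -157.4
shift [ 0.022 -0.025  1.453] turn [-0.003  0.     0.001] target [590.  -43.  105.5]
```

View pics/w6.png

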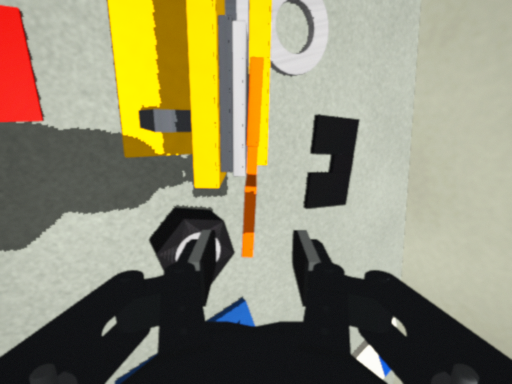

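The wrist view shows the overhanging orange end at about (248,250) between the open fingers at (205,245) and (303,245). I'll cast these pixels onto the plane of the shim's top edge to get the offset and yaw.

Run:
```python
from h import *
HE=np.array([[0.001,-0.961,-0.278,71.275],[1,.001,.001,-.213],[0,-.278,.961,-142.368]])
f=cv2.imread("pics/w6.png");hh=cv2.cvtColor(f,cv2.COLOR_BGR2HSV).astype(int)
m=(hh[...,0]>3)&(hh[...,0]<15)&(hh[...,1]>150);
for r in (65,90,120,150,165,215,235,250,255):
    x=np.nonzero(m[r])[0]
    if len(x)==0: continue
    for c in (x.min()-.5,x.max()+.5):
        d=HE[:,:3]@np.array([(c-253.7)/276.5,(r-193.4)/276.5,1]);o=HE[:,3];X=o+d*(33.6-o[2])/d[2];print(r,c,X.round(1))
print([ (r,np.nonzero(m[r])[0].max() if m[r].any() else None) for r in (253,255,257,259)])
```

```text
90 247.5 [84.7 -3.8 33.6]
90 249.5 [84.7 -2.6 33.6]
120 246.5 [67.4 -4.5 33.6]
120 247.5 [67.4 -3.9 33.6]
150 246.5 [49.  -4.6 33.6]
150 247.5 [49.  -4.  33.6]
215 243.5 [ 5.1 -6.9 33.6]
215 253.5 [ 5.1 -0.1 33.6]
235 242.5 [-9.6 -7.7 33.6]
235 243.5 [-9.6 -7.1 33.6]
250 241.5 [-21.1  -8.6  33.6]
250 242.5 [-21.1  -7.9  33.6]
255 241.5 [-25.   -8.6  33.6]
255 242.5 [-25.   -7.9  33.6]
[(253, np.int64(242)), (255, np.int64(242)), (257, None), (259, None)]
```

Relative to the tool, the shim is 3.7 mm toward −y and yawed by 0.044. Applying that, descending, then closing gently.

```bash
python3 -m jog '[[[0,-0.07,0],[0,0,0.044],50],[[0,-0.07,0.5],[0,0,0.044],50],[[0,-0.07,1],[0,0,0.044],50],[[0,-0.07,1.45],[0,0,0.044],50],[[0,-0.07,1.45],[0,0,0.044],50]]'|grep -E "ft_f|grip"
python3 - <<'E'
from h import *
from rig import viewer
P,R,s=now();print(instand(P))
a=viewer.capture("scene")["frame"][130:230,180:300];b=viewer.capture("wrist")["frame"][120:384,150:360]
o=np.zeros((480,800,3),np.uint8);o[:400,:480]=cv2.resize(a,(480,400),interpolation=cv2.INTER_CUBIC);o[:402,480:]=cv2.resize(b,(320,402));cv2.imwrite("pics/p7.png",o)
E
```

```text
ft_force: [-0.9, 0.4, 0.5]
gripper_width: 0.501
[  39.8 -137.6   15.8]
```

View pics/p7.png

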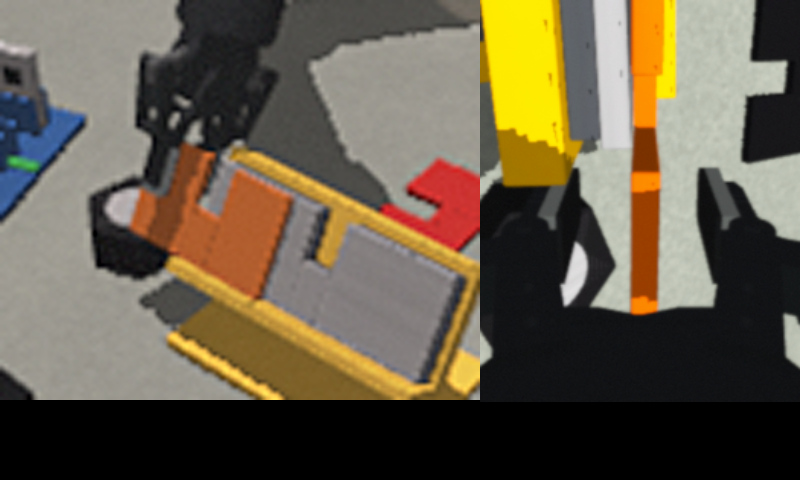

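The shim is aligned with the fingers but about 2 mm toward +y: shim at 646 in the crop, finger middle at 638. I'll correct that and close.

```bash
python3 -m jog '[[[0,0.045,0],[0,0,0],50],[[0,0.045,0],[0,0,0],20],[[0,0.045,0],[0,0,0],5],[[0,0.045,0],[0,0,0],0],[[0,0.045,0],[0,0,0],0],[[0,0.045,0],[0,0,0],0],[[0,0.045,0],[0,0,0],0]]' 60; python3 -c "
from h import *
P,R,s=now();print(instand(P),R.inv().apply(s['ft_force']).round(1))"
```

```text
time: 15.22
ee_pos: [588.0, -44.9, 105.3]
eef_rot: [0.744, 0.617, 0.172, 0.192]
ft_force: [-4.2, -0.6, 7.2]
gripper_width: 0.084
finger_force: 58.7
[  41.6 -139.2   18.4] [-1.2  0.1 -8.3]
```

Gripped. Lifting straight up with a little outward.

```bash
python3 -m jog '[[[0,0.12,-0.15],[0,0,0],0],[[0,0.3,-0.4],[0,0,0],0],[[0,0.6,-0.9],[0,0,0],0],[[0,0.9,-1.4],[0,0,0],0],[[0,1.3,-2],[0,0,0],0],[[0,1.3,-2],[0,0,0],0]]'
python3 - <<'E'
from chk import *
from rig import viewer
P,R,s=h.now();print(s["q"].round(2))
Vt=Rot.from_matrix(VT(.137));q=s["q"]
for a,b in ((np.array([470,-250,230.]),Vt),(np.array([544,-365,200.]),Vt),(np.array([544,-365,60.]),Vt)):
    q,e=servo(q,a,b.as_matrix());print(q.round(2),e)
q=s["q"]
for z in (230,60):
    q,e=servo(q,np.array([544,-365.,z]),Vt.as_matrix());print("direct",q.round(2),e)
h.rel(np.array([544,-365,230.]),Vt,P,R)
a=viewer.capture("scene")["frame"][90:230,150:330];cv2.imwrite("pics/p8.png",cv2.resize(a,(720,560),interpolation=cv2.INTER_CUBIC))
E
```

```text
time: 15.98
ee_pos: [595.6, -48.5, 226.1]
eef_rot: [0.744, 0.616, 0.173, 0.192]
ft_force: [-0.5, 0.7, -2.1]
gripper_width: 0.083
finger_force: 58.6
[ 1.14  0.43 -1.35  2.14  1.06  0.61 -1.08]
[ 1.4   0.77 -1.47  1.83  0.8   1.33 -0.14] 7.890295840221976e-07
[ 1.28  0.92 -1.32  1.56  0.91  1.39  0.03] 1.2753357509609486e-07
[ 1.25  1.06 -1.19  1.66  1.06  1.21 -0.05] 1.191245200971025e-07
direct [ 1.28  0.88 -1.33  1.53  0.87  1.42  0.06] 4.88706794309716e-07
direct [ 1.25  1.05 -1.18  1.66  1.04  1.2  -0.04] 1.2470973918728607e-07
shift [-6.409  0.219 -0.111] turn [ 0.521  0.064 -0.317] target [ 544. -365.  230.]Traceback (most recent call last):
  File "<stdin>", line 11, in <module>
NameError: name 'cv2' is not defined
```

```bash
python3 -m jog '[[[-0.8,0,0],[0.07,0.01,-0.04],0],[[-1.7,0.1,0],[0.14,0.02,-0.09],0],[[-2.6,0.1,0],[0.22,0.03,-0.14],0],[[-3.5,0.1,0],[0.3,0.04,-0.18],0],[[-4.4,0.2,-0.1],[0.38,0.05,-0.23],0],[[-5.3,0.2,-0.1],[0.45,0.06,-0.27],0],[[-6.2,0.22,-0.11],[0.52,0.064,-0.317],0],[[-6.4,0.22,-0.11],[0.52,0.064,-0.317],0]]'
python3 - <<'E'
from h import *
from rig import viewer
P,R,s=now();print(P.round(1),s["q"].round(2))
w=viewer.capture("wrist");sd=viewer.capture("side")
cv2.imwrite("pics/w9.png",w["frame"]);cv2.imwrite("pics/sd9.png",sd["frame"])
cc=[onz("scene",p,z)[:2].round(0).tolist() for p,z in (((132,175),10),((157,148),10),((200,159),10),((177,188),0))];print(cc,np.mean(cc,0))
o=np.hstack([w["frame"],cv2.resize(sd["frame"][150:384,150:330],(288,374))[:374].copy() if 0 else cv2.resize(sd["frame"][150:384,150:325],(288,384))]);cv2.imwrite("pics/p9.png",o)
E
```

```text
time: 17.02
ee_pos: [542.2, -367.5, 224.1]
eef_rot: [0.658, 0.753, -0.002, -0.003]
ft_force: [0.0, 1.3, -0.8]
gripper_width: 0.085
finger_force: 58.8
[ 542.2 -367.5  224.1] [ 1.32  0.88 -1.31  1.52  0.85  1.41  0.09]
[[634.0, -395.0], [465.0, -433.0], [442.0, -248.0], [603.0, -224.0]] [ 536. -325.]
```

View pics/p9.png

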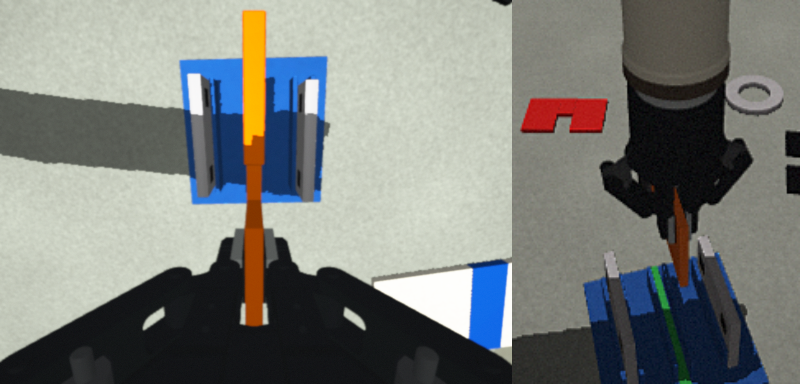

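The held shim is upright and parallel to the slot, with the plates at (200,130) and (310,140) on either side of it. I'll measure the slot middle from the plates, and the shim's pitch from the scene camera.

Run:
```python
from h import *
from rig import viewer
P,R,s=now()
HE=np.array([[0.001,-0.961,-0.278,71.275],[1,.001,.001,-.213],[0,-.278,.961,-142.368]])
f=cv2.imread("pics/w9.png").astype(int);sat=f.max(2)-f.min(2);br=(sat<30)&(f.min(2)>175)
def cast(c,r,z):
    d=R.apply(HE[:,:3]@np.array([(c-253.7)/276.5,(r-193.4)/276.5,1]));o=P+R.apply(HE[:,3]);X=o+d*(z-o[2])/d[2];return X
for r in (90,110,130,150,170,185):
    a=np.nonzero(br[r,180:225])[0]+180;b=np.nonzero(br[r,285:325])[0]+285
    if len(a) and len(b):
        L=cast((a.min()+a.max())/2,r,90);Q=cast((b.min()+b.max())/2,r,90);M=(L+Q)/2
        print(r,a.min(),a.max(),b.min(),b.max(),"mid",M.round(1)[:2],"sep",np.linalg.norm(L-Q).round(1),"tool y",R.inv().apply(M-P)[1].round(1))
# blue base rows in wrist: ends
h_=cv2.cvtColor(f.astype(np.uint8),cv2.COLOR_BGR2HSV).astype(int);m=(h_[...,0]>100)&(h_[...,0]<125)&(h_[...,1]>120);m[:,340:]=0;m[230:]=0
p=cv2.approxPolyDP(cv2.convexHull(max(cv2.findContours(m.astype(np.uint8),0,2)[0],key=cv2.contourArea)),3,True)[:,0]
for q in p: print("base",q,cast(*q,10)[:2].round(1))
f=viewer.capture("scene")["frame"];hh=cv2.cvtColor(f,cv2.COLOR_BGR2HSV).astype(int)
m=(hh[...,0]>3)&(hh[...,0]<16)&(hh[...,1]>130);m[:,260:]=0;m[:,:100]=0;m[:80]=0
c=max(cv2.findContours(m.astype(np.uint8),0,2)[0],key=cv2.contourArea);a=cv2.approxPolyDP(cv2.convexHull(c),2,True)[:,0]
K,Rc,t=cal("scene");o=-Rc.T@t;n=R.as_matrix()[:,1]
for p in a:
    d=Rc.T@np.array([(p[0]-K[1])/K[0],(p[1]-K[2])/K[0],1]);X=o+d*(((P-o)@n+4)/(d@n));print("shim px",p,"tool",R.inv().apply(X-P).round(1))
```

```text
90 180 200 305 317 mid [ 526.  -273.5] sep 114.1 tool y -3.1
110 190 202 305 316 mid [ 531.1 -291. ] sep 110.0 tool y -0.5
185 180 189 322 324 mid [ 541.7 -364.6] sep 143.3 tool y 0.0
base [241  59] [ 508.4 -234.8]
base [246 201] [ 536.9 -408.4]
base [193 203] [ 465.8 -421.2]
base [180  61] [ 437.1 -246.8]
shim px [136 101] tool [-22.3   4.  -26.5]
shim px [145  98] tool [ 15.9   4.  -43.5]
shim px [170 104] tool [105.4   4.  -39.9]
shim px [174 126] tool [105.7   4.   36. ]
shim px [140 119] tool [-24.    4.   37.7]
```

The shim is level, with its centre 41 mm along tool x. The slot middle is within 1 mm laterally and 3 mm lengthwise. I'll descend to just above the walls and check there.

```bash
python3 -m jog '[[[0.05,0.015,0.6],[0,0,0],0],[[0.05,0.015,1.2],[0,0,0],0],[[0.05,0.015,1.8],[0,0,0],0],[[0.05,0.015,2.4],[0,0,0],0],[[0.05,0.015,2.5],[0,0,0],0],[[0.05,0.015,2.5],[0,0,0],0]]'
python3 - <<'E'
from h import *
from rig import viewer
w=viewer.capture("wrist")["frame"];s=viewer.capture("side")["frame"];c=viewer.capture("scene")["frame"]
o=np.zeros((600,800,3),np.uint8);o[:384,:400]=w[:,56:456];o[:600,400:]=cv2.resize(s[184:384,175:308],(400,600),interpolation=cv2.INTER_CUBIC);o[384:,:400]=cv2.resize(c[110:200,120:286],(400,216))
cv2.imwrite("pics/p10.png",o)
E
```

```text
time: 17.92
ee_pos: [543.6, -360.3, 103.1]
eef_rot: [0.656, 0.755, -0.0, -0.001]
ft_force: [0.4, 0.8, -0.5]
gripper_width: 0.085
finger_force: 58.7
```

View pics/p10.png

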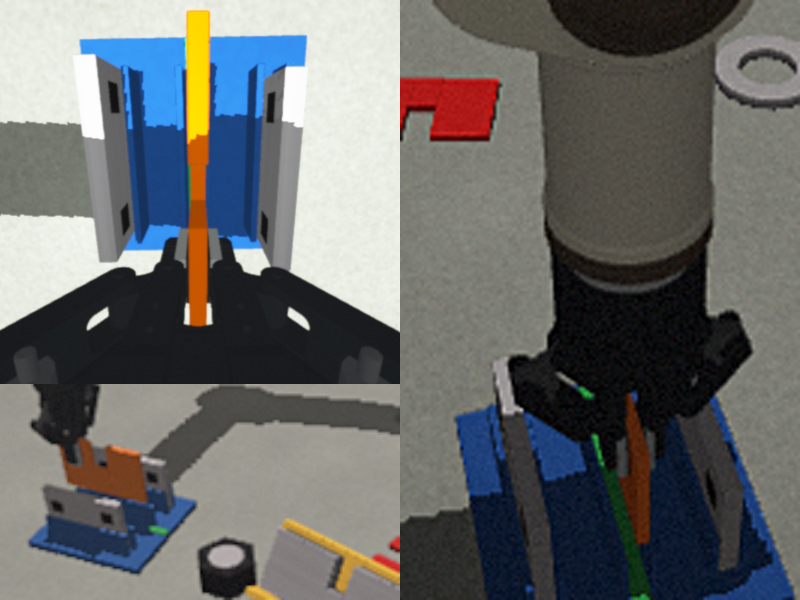

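The shim is above the middle slot. The green strip and left wall show on its left, at (188,190) in the wrist crop, so it sits slightly too far toward tool +y. I'll quantify that from symmetric edges.

Run:
```python
from h import *
P,R,s=now();print(P.round(1))
HE=np.array([[0.001,-0.961,-0.278,71.275],[1,.001,.001,-.213],[0,-.278,.961,-142.368]])
w=cv2.imread("pics/p10.png")[:384,:400];f=cv2.GaussianBlur(w,(1,3),0).astype(int)
def cast(c,r,z):
    d=R.apply(HE[:,:3]@np.array([(c+56-253.7)/276.5,(r-193.4)/276.5,1]));o=P+R.apply(HE[:,3]);X=o+d*(z-o[2])/d[2];return R.inv().apply(X-P)
for r in (70,90,105,120,150,180,210,230):
    g=np.abs(np.diff(f[r],axis=0)).sum(1);e=[i for i in range(1,398) if g[i]>45 and g[i]>=g[i-1] and g[i]>g[i+1] and 60<i<320];print(r,e)
for r,l,rr in ((100,80,302),(220,96,293)): print(cast(l,r,90).round(1),cast(rr,r,90).round(1))
```

```text
[ 544.2 -361.4  104.1]
70 [96, 122, 127, 132, 181, 185, 209, 215, 249, 256, 273, 284]
90 [99, 108, 117, 123, 129, 143, 182, 185, 209, 215, 247, 255, 263, 283]
105 [100, 109, 118, 125, 130, 144, 182, 186, 209, 215, 247, 255, 262, 266, 274, 282]
120 [102, 124, 127, 131, 144, 183, 186, 208, 261, 266, 273, 281]
150 [105, 127, 186, 208, 260, 279, 300]
180 [108, 129, 190, 204, 258, 277, 297]
210 [111, 120, 128, 132, 189, 205, 257, 275, 295]
230 [94, 113, 122, 126, 134, 146, 178, 187, 207, 217, 256, 260, 267, 274, 293]
[ 78.1 -63.3  14.1] [78.2 55.8 14.1]
[  9.2 -61.6  14.1] [ 9.3 57.7 14.1]
```

Run:
```python
from h import *
from rig import viewer
P,R,s=now();f=viewer.capture("side")["frame"];hh=cv2.cvtColor(f,cv2.COLOR_BGR2HSV).astype(int)
m=(hh[...,0]>3)&(hh[...,0]<16)&(hh[...,1]>130);m[:180]=0;m[:,:180]=0;m[:,320:]=0
g=(hh[...,0]>45)&(hh[...,0]<80)&(hh[...,1]>100)&(hh[...,2]>40);g[:,:180]=0;g[:,320:]=0
ys=np.nonzero(m.any(1))[0];print("orange rows",ys.min(),ys.max())
for y in range(ys.max()-16,ys.max()+1,2):
    x=np.nonzero(m[y])[0];print(y,x.min(),x.max())
pts=[]
for y in range(325,384,6):
    x=np.nonzero(g[y])[0]
    if len(x): X=onz("side",((x.min()+x.max())/2,y),12);pts.append(X[:2]);print("g",y,x.min(),x.max(),X[:2].round(1))
# expected near end bottom of shim in tool coords x=-24,z=37
n=R.apply([-24,0,37])+P;print("expected shim near-end bottom",n.round(1),proj("side",n).round(1))
t=R.apply([-24,0,-43])+P;print("expected near-end top",proj("side",t).round(1))
```

```text
orange rows 182 365
349 250 257
351 250 257
353 251 257
355 251 257
357 252 257
359 252 257
361 253 257
363 254 257
365 254 255
g 331 239 240 [ 528.7 -283.4]
g 337 241 242 [ 531.5 -297.3]
g 343 243 246 [ 536.1 -311.1]
g 349 245 248 [ 538.6 -324.3]
g 355 246 250 [ 540.2 -337. ]
g 361 248 252 [ 542.7 -349.5]
g 367 250 253 [ 544.2 -361.5]
g 373 251 255 [ 545.6 -373.3]
g 379 251 256 [ 545.2 -384.5]
expected shim near-end bottom [ 547.5 -385.2   67.1] [[254.7 361.9]]
expected near-end top [[254.5 333.5]]
```

The side view gives about 1.7 mm too far in +x, the wrist view about 3 mm. I'll shift −1.8 mm and descend slowly, watching force.

```bash
python3 -m jog '[[[0,-0.036,0],[0,0,0],0],[[0,-0.036,0.15],[0,0,0],0],[[0,-0.036,0.3],[0,0,0],0],[[0,-0.036,0.4],[0,0,0],0],[[0,-0.036,0.5],[0,0,0],0],[[0,-0.036,0.56],[0,0,0],0],[[0,-0.036,0.56],[0,0,0],0]]' | grep -E "pos|ft_f"; python3 -m jog '[[[0,0,0.06],[0,0,0],0],[[0,0,0.12],[0,0,0],0],[[0,0,0.12],[0,0,0],0]]' | grep -E "pos|ft_f"
```

```text
ee_pos: [541.3, -361.6, 74.2]
ft_force: [-0.1, -0.1, -1.7]
ee_pos: [541.1, -361.7, 68.2]
ft_force: [0.0, -0.3, -1.6]
```

No contact with the bottom edge already below the wall tops, so it is in the slot. Continuing.

```bash
python3 -m jog '[[[0,0,0.08],[0,0,0],0],[[0,0,0.16],[0,0,0],0],[[0,0,0.24],[0,0,0],0],[[0,0,0.24],[0,0,0],0]]' | grep -E "pos|ft_f"; for i in 1 2; do python3 -m jog '[[[0,0,0.04],[0,0,0],0],[[0,0,0.04],[0,0,0],0]]' | grep -E "pos|ft_f"; done
```

```text
ee_pos: [541.0, -361.6, 55.9]
ft_force: [0.0, -0.4, -1.1]
ee_pos: [541.3, -361.7, 54.4]
ft_force: [0.7, 0.4, -1.2]
ee_pos: [541.7, -362.0, 53.4]
ft_force: [-1.3, -1.4, 4.8]
```

It touches the floor at the expected height. Releasing with a limited opening.

```bash
python3 -m jog '[[[0,0,0.02],[0,0,0],0],[[0,0,0.02],[0,0,0],12],[[0,0,0.02],[0,0,0],25],[[0,0,0.02],[0,0,0],25],[[0,0,0.02],[0,0,0],25]]'; python3 -m jog '[[[0,0,-0.2],[0,0,0],25],[[0,0,-0.6],[0,0,0],25],[[0,0,-1.4],[0,0,0],25],[[0,0,-2.4],[0,0,0],25],[[0,0,-2.4],[0,0,0],25]]' | grep -E "pos|ft_f|grip"
python3 - <<'E'
from h import *
from rig import viewer
w=viewer.capture("wrist")["frame"];s=viewer.capture("side")["frame"];c=viewer.capture("scene")["frame"]
hh=cv2.cvtColor(c,cv2.COLOR_BGR2HSV).astype(int)
m=(hh[...,0]>3)&(hh[...,0]<16)&(hh[...,1]>130);m[:,260:]=0;m[:,:100]=0;m[:80]=0
cc=max(cv2.findContours(m.astype(np.uint8),0,2)[0],key=cv2.contourArea);a=cv2.approxPolyDP(cv2.convexHull(cc),2,True)[:,0]
RP=np.array([537,-324.5,0]);RR=Rot.from_euler('z',.138);n=RR.apply([1,0,0]);K,Rc,t=cal("scene");o=-Rc.T@t
for p in a:
    d=Rc.T@np.array([(p[0]-K[1])/K[0],(p[1]-K[2])/K[0],1]);X=o+d*(((RP-o)@n+4)/(d@n));print(p,"rack",RR.inv().apply(X-RP).round(1))
o=np.zeros((600,800,3),np.uint8);o[:384,:400]=w[:,56:456];o[:600,400:]=cv2.resize(s[184:384,175:308],(400,600),interpolation=cv2.INTER_CUBIC);o[384:,:400]=cv2.resize(c[110:200,120:286],(400,216))
cv2.imwrite("pics/p11.png",o)
E
```

```text
time: 21.0
ee_pos: [541.3, -361.6, 51.3]
eef_rot: [0.657, 0.754, -0.0, -0.001]
ft_force: [-0.0, 0.2, -1.0]
gripper_width: 0.253
finger_force: 0.0
ee_pos: [544.8, -362.0, 178.0]
ft_force: [0.6, 0.7, 0.9]
gripper_width: 0.249
[147 144] rack [  4.  -59.7  92.1]
[180 150] rack [  4.   72.6 100.4]
[182 170] rack [ 4.  66.9 15.7]
[149 153] rack [  4.  -60.3  54.6]
```

View pics/p11.png

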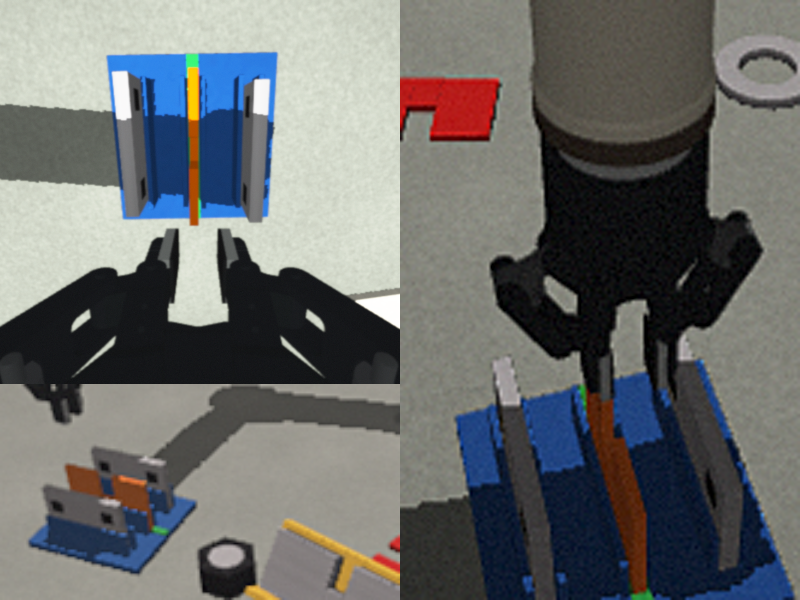

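The shim stands in the green-strip slot between the two plates, with strip visible past both ends (wrist crop at (193,60), side crop at (640,595)). The fingers are clear and nothing is touching. Handing in.

```bash
python3 -c "
from rig import r
print(r.job_done())"
```

```text
the job is handed in; nothing more can be done
None
```

The orange shim is standing in the green-strip slot, released with the gripper clear, and I handed the job in at about 21 s; no verdict came back.

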